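# Lock an accessory post into the cart's quick-lock mount

## Task

Stand the lying accessory post up on its foot on the bare bench and let go of it, then take it again from above and set its foot flat into the seat of the quick-lock mount. With the foot home, turn the lock collar clockwise by a wing until it snaps over the spring catch and stays at its broad locked mark, and let go. Leave the other things on the bench where they are.

Things in the scene. Friction and masses are not known exactly. Their poses are not given: they have to be found in the camera images.
- post: Accessory post, 0.5 kg: dark steel foot plate 46 (own x) x 80 (own y) x 12 mm thick, a 30 mm square aluminium post rising from its middle, 107 mm tall in all. Origin: centre of the foot's underside; own z runs up the post. It starts lying on its own +x side, the post's end touching the bench and pointing roughly away from the robot (+x), own z 5 degrees below level, own y level.
- post_balance (a point): The post's centre of mass, on its axis 18 mm above the foot's underside (so low that, let go with an edge of the foot on the bench and leaning less than about 45 degrees, the post comes upright by itself).
- mount: Fixed quick-lock mount: a grey plate 210 x 210 x 10 mm on the bench. Origin: centre of its underside; z up. A steel rim 7 mm high frames the seat, an opening 52 (own x) x 86 mm (own y) for the post's foot, 3 mm free on each side; the foot may go in either way round. White bars on the plate show the wings' places: thin = open, broad = locked.
- seat (a point): Centre of the seat's floor, on the collar's axis, 10 mm above the bench; axes as the mount's. When the foot is home its underside rests on this floor.
- catch (a point): Top of the spring catch's small housing, on the mount's +y side, 91 mm off the axis, 30 mm above the bench; 30 mm wide, 26 mm long radially.
- collar (a joint): Turn of the captive steel lock collar, rad, growing clockwise seen from above: 0 = open stop, 1.60 = locked stop (broad mark). Starts at 0 to 0.2. About 1 N at a wing turns it; from 1.33 the catch resists with up to 10 N at a wing and pushes it back to about 1.25 if let go; at 1.47 it snaps over, drives the collar on to 1.60 and keeps it there. Past 0.35 the lugs block the foot's way in.
- lug (a point): Under the inner end of one of the collar's two opposite inward lugs, 32 mm off the axis, 25 mm above the bench; lugs 24 mm wide, 8 thick. Open, they lie over the mount's +x and -x sides, clear of the foot; locked, over the foot's two ends (foot top 22 mm above the bench). The collar's ring has outer radius 68, inner 58, and spans 12 to 33 mm above the bench.
- wing_a (a point): Middle of one wing of the collar: an upright steel tab 12 mm thick, lying radially from 68 to 104 mm (rounded end to 109) off the axis, 20 to 56 mm above the bench; this point is 88 mm off the axis, 46 mm above the bench. At joint 0 it lies 45 degrees anticlockwise of the mount's +x seen from above; locked, 47 degrees clockwise of it.
- wing_b (a point): The same point of the opposite, identical wing, half a turn round.
- offcut: Bystander, to be left alone: 150 mm length of bare 30 mm square aluminium extrusion lying flat, no foot (mm). Origin: centre of its underside.
- tape_roll: Bystander, to be left alone: dark roll of tape lying flat, diameter 100, 48 high (mm). Origin: centre of its underside.
- driver: Bystander, to be left alone: screwdriver lying on the bench.
- spanner: Bystander, to be left alone: wrench lying on the bench.
- battery: Bystander, to be left alone: black camera battery block 70 x 100 x 45 high (mm). Origin: centre of its underside.
- wipes: Bystander, to be left alone: upright tub, diameter 80, 160 high, yellow cap (mm). Origin: centre of its underside.
- cup: Bystander, to be left alone: upright red cup, diameter 80, 100 high (mm). Origin: centre of its underside.
Things that resemble listed ones, but are neither listed nor needed, are in the scene too. Leave any green or yellow look-alike of the post alone.

How it is judged:
By the outcome, as a careful person would: the job done as asked, in the order asked, and still so for the second after the job is handed in, with the robot touching nothing.
It also fails if it takes over 72 s, if anything falls off the work surface, if the arm or the gripper's body presses on something with over 40 N, if the wrist force passes 120 N, or if a joint passes its speed limit or range.

## Robot

A 7-joint arm with a two-finger parallel gripper is mounted at the origin on the work surface. World frame = base frame: x ahead of the robot, y to its left, z up, the work surface at z = 0. Lengths are in m, angles in rad, forces in N, time in s.
With the tool pointing down it reaches from about 0.35 to 0.9 m from the base axis. Payload 8.1 kg.
Tool frame: the origin (TCP) lies at the very end of the fingers, on their centre line; the grasp point (between the pads) lies 19 mm behind it; z points along the fingers, y is the line along which they close (so a half turn about z gives the same grasp; the last joint's range is limited). The gripper opens to 92 mm and grips with 3 to 60 N. Pads are 19 mm wide; open, the fingers measure 130 mm over their backs; the gripper's body (75 mm by 190 mm) begins 47 mm behind the grasp point.
Start: joints at [-1.377, 0.434, 0.025, 1.573, -0.012, 1.134, -0.075], TCP at [0.183, 0.598, 0.227] pointing down, gripper open.
Joint ranges: [-2.62, 2.62], [-0.44, 2.09], [-1.27, 1.32], [0.08, 2.57], [-1.32, 4.46], [0.12, 2], [-2.74, 2.74]. Speed limits (rad/s): [2.22, 2.22, 3.01, 3.01, 3.14, 3.14, 3.14].

## Interface

Orientations are given as a unit quaternion [x, y, z, w].
In Python, from station import robot gives the robot as it stands.
- The arm moves only by the tool step_arm, never from a script. Its argument "rows" is one flat list of numbers, 7 for each row, row after row: the shift along the tool's x, y, z each as a share of 0.75 m, from -1 to 1, then the turn, a rotation vector about the tool's x, y, z each as a share of pi/2 rad, from -1 to 1, then the closure, from 0 (fully open) to 1 (shut). A call has 1 to 12 rows; each row shifts and turns the commanded pose from where the row before left it, along the tool's axes as they then stand; what a row does not reach is not made up. A row lasts 1/8 s, in which the tool goes at most 62.5 mm and 10.7 degrees, less where a joint would pass 70% of its speed; a pose out of reach is approached as far as the arm can. A call with a number of a shift or a turn outside -1 to 1 is refused whole. A call with a gripper value outside its range is refused whole. The fingers move at their own pace and stop on an object; "grip_force" is the grip in N (left out, the last holds). Time passes only in rows, so rows that do not move let the fingers close. It gives the time, the measured TCP pose, the force, the opening and the grip force at its end, in the units of the state.
- robot.get_state(): the state, without advancing time (a new reading comes with each control period).
- robot.grab_frame(name): name is "scene" or "top"; returns the picture (480x640x3 uint8, red, green, blue); there is no depth.
- robot.camera_params(name): a dict with "mtx" (3x3 intrinsics, pixels), "R" (3x3) and "t" (3): a world point X has camera coordinates R X + t. Camera axes: x right, y down, z forward; pixel columns grow to the right and rows downward; lengths in m; the calibration is good to about 2 mm. A picture is of the moment at which its call begins. camera_params takes no time and is no camera call.
- robot.hand_in(): hands the job in; it is judged then, once.
The state is a dict: "clock": time; "joint_pos": joint angles; "dq": joint speeds; "tau": joint torques, N m; "tool_pos": TCP position; "tool_rot": TCP orientation; "contact_force": force on the tool from outside, world axes, zero at the start; "ft_torque": the same for the moment, N m; "gripper_width": finger opening in m; "grasp_force": force on a finger pad.
Only numpy, scipy, OpenCV 4.12 (cv2) and the standard library are available. Lean on these libraries where they do the work, as an engineer would, in place of code of your own. Each camera call takes 0.05 s, during which the arm holds its last target. There are 200 camera calls.

## Working session

There is one attempt and no reset: what is moved stays moved. The work goes in short steps, Python scripts to look and compute and a tool call to move; the robot and the scene stay as the last step left them, time stands still between calls to the robot, and variables do not carry over. Pictures are saved under pics/ and viewed, at most 11 in all, crops included, and the job is handed in when it is done.

Besides the shell and the picture viewer there is one more tool, called after ">>>" in YAML: its name, and indented under it one key for each argument. step_arm: Moves the arm, as the interface text tells. Its arguments: {"type":"object","properties":{"rows":{"type":"array","items":{"type":"number","minimum":-1,"maximum":1}},"grip_force":{"type":"number"}},"required":["rows"]}

```bash
mkdir -p pics; python3 - <<'E'
from station import robot
import cv2
for n in("scene","top"):
    cv2.imwrite(f"pics/{n}0.png",robot.grab_frame(n)[:,:,::-1])
    p=robot.camera_params(n);print(n,p["mtx"].tolist(),p["R"].round(4).tolist(),p["t"].round(4).tolist())
print(robot.get_state())
E
```

```text
scene [[532.068074489867, 0.0, 329.75789060991394], [0.0, 532.068074489867, 238.61208848097402], [0.0, 0.0, 1.0]] [[0.8035, 0.5953, 0.0051], [0.4815, -0.6448, -0.5937], [-0.3501, 0.4795, -0.8047]] [-0.4257, -0.2479, 1.5066]
top [[539.9258339391907, 0.0, 320.42808156514025], [0.0, 539.9258339391907, 245.13123543549148], [0.0, 0.0, 1.0]] [[-0.0267, -0.9992, -0.0305], [-0.9811, 0.032, -0.1908], [0.1916, 0.0248, -0.9812]] [0.0266, 0.5297, 1.2028]
{'clock': 0.1, 'joint_pos': array([-1.37658922,  0.43514551,  0.02498794,  1.5740126 , -0.01162486,
        1.13398784, -0.0750855 ]), 'dq': array([ 0.00015182, -0.00062869,  0.00068241, -0.00118599, -0.00058362,
       -0.00032522,  0.00101729]), 'tau': array([ 3.73431685e-03, -6.69124389e+01,  9.88173075e-01, -3.15147007e+01,
       -6.05181581e-02,  3.73775326e-02,  3.17545823e-05]), 'tool_pos': array([0.18270933, 0.59721731, 0.22602594]), 'tool_rot': array([ 1.47898218e-01,  9.89002336e-01, -7.02316925e-04, -4.85081473e-05]), 'contact_force': array([ 0.15203959, -0.62233677,  0.19740229]), 'ft_torque': array([ 0.00268201, -0.01310654,  0.01098784]), 'grasp_force': 0.0, 'gripper_width': 0.09191157346672503}
```

View pics/scene0.png

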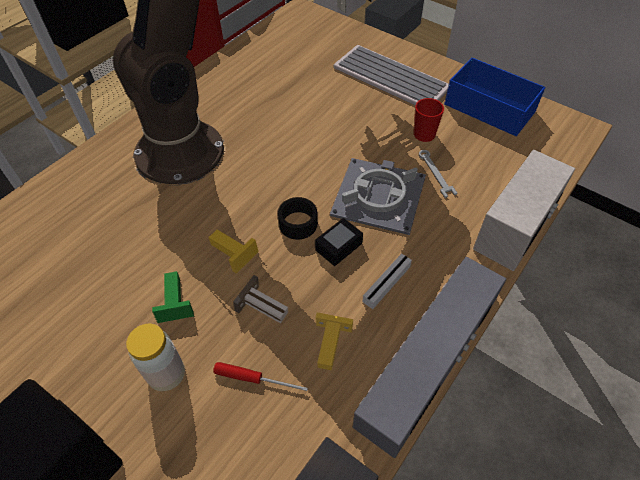

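View pics/top0.png

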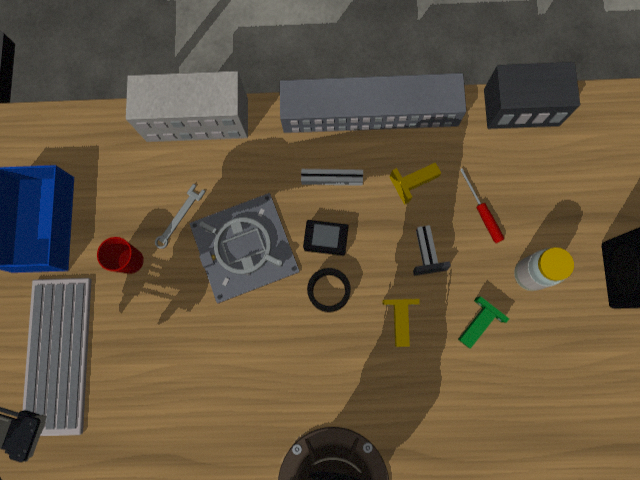

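Both views show the post lying at about top (430,250), with its foot at (431,268) and its end pointing to +x. The mount is at top (245,247). I'll look at both from nearer.

```bash
cat > h.py <<'E'
import numpy as np,cv2
from station import robot
def ray(n,uv,z):
    p=robot.camera_params(n);R=np.array(p["R"]);t=np.array(p["t"])
    d=R.T@np.linalg.inv(p["mtx"])@[uv[0],uv[1],1];c=-R.T@t
    return c+d*(z-c[2])/d[2]
def proj(n,X):
    p=robot.camera_params(n);q=p["mtx"]@(np.array(p["R"])@X+p["t"]);return q[:2]/q[2]
def crop(im,u,v,w,h,k):
    return cv2.resize(im[v:v+h,u:u+w],None,fx=k,fy=k,interpolation=cv2.INTER_CUBIC)
E
python3 - <<'E'
from h import *
t=cv2.imread("pics/top0.png");s=cv2.imread("pics/scene0.png")
a=crop(t,185,190,120,120,5)[:, :600]; b=crop(t,400,215,60,66,3); 
c=crop(s,225,270,70,55,3)
o=np.zeros((600,800,3),np.uint8);o[:,:580]=a[:,:580];o[:198,590:770]=b;o[210:375,585:795]=c
cv2.imwrite("pics/c1.png",o)
E
```

```text
(no output)
```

View pics/c1.png

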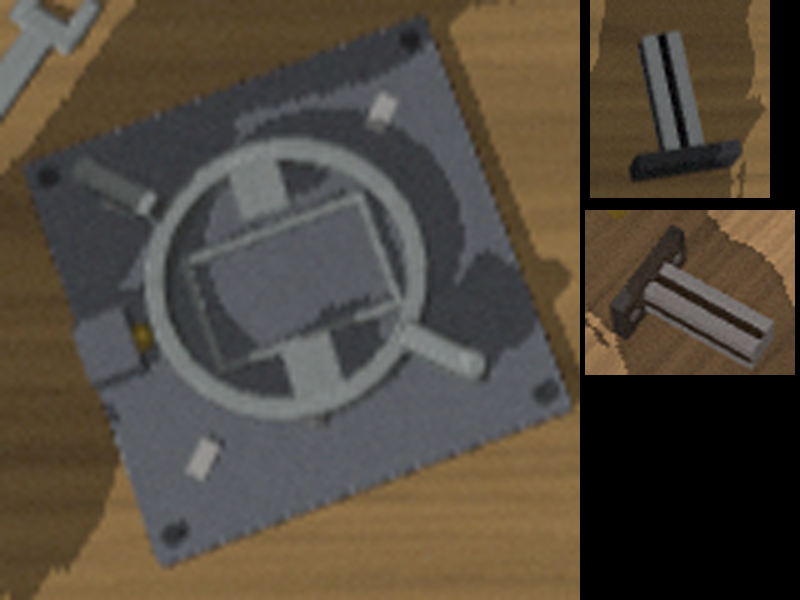

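The crop shows the mount plate's corners and holes clearly. The catch is on the left (crop (110,345)), with wing_a upper left and wing_b lower right. The post's foot edge and post face are also visible.

```bash
python3 - <<'E'
from h import *
M=lambda x,y:(185+(x+.5)/5-.5,190+(y+.5)/5-.5)
C=[ray("top",M(*p),.01)[:2] for p in[(25,165),(425,15),(570,408),(165,567)]]
C=np.array(C);print(C.round(4),np.linalg.norm(np.diff(C,axis=0),axis=1));c=C.mean(0)
for e in (C[1]-C[2],C[0]-C[3]):print("yaw x",np.degrees(np.arctan2(e[1],e[0])))
for e in (C[0]-C[1],C[3]-C[2]):print("yaw y-90",np.degrees(np.arctan2(e[1],e[0]))-90)
print("centre",c, "catch",ray("top",M(108,345),.03)[:2])
S=np.array([ray("top",M(*p),.017)[:2] for p in[(190,262),(360,195),(398,300),(225,368)]]);print("seat",S.mean(0))
for q in((80,170),(150,205),(478,365),(410,335)):
    w=ray("top",M(*q),.056)[:2]-c;print("wing",np.linalg.norm(w),np.degrees(np.arctan2(w[1],w[0])))
B=lambda x,y:(400+(x-589.5)/3-.5,215+(y+.5)/3-.5)
for q,z in(((640,37),.030),((682,32),.030),((662,152),.038),((703,148),.038),((633,162),.045),((740,142),.045),((633,180),.0465),((740,160),.0465)):
    print(q,ray("top",B(*q),z)[:2].round(4))
E
```

```text
[[0.6047 0.3296]
 [0.6737 0.1332]
 [0.4768 0.0656]
 [0.4068 0.2589]] [0.20812204 0.20818758 0.2055662 ]
yaw x 18.939916994662845
yaw x 19.64317213686218
yaw y-90 19.36147081443316
yaw y-90 19.891135908980132
centre [0.54051315 0.1968269 ] catch [0.51077504 0.28271802]
seat [0.54136789 0.19684862]
wing 0.10624076563046021 62.22282256221189
wing 0.06844100697869718 62.547967874243206
wing 0.10450081681291384 -118.05778542285668
wing 0.06978750539395315 -119.26203710730933
(640, 37) [ 0.5707 -0.2166]
(682, 32) [ 0.5736 -0.2498]
(662, 152) [ 0.4774 -0.2267]
(703, 148) [ 0.4795 -0.2584]
(633, 162) [ 0.4692 -0.2029]
(740, 142) [ 0.4822 -0.2856]
(633, 180) [ 0.4551 -0.2019]
(740, 160) [ 0.468  -0.2843]
```

>>> step_arm:
  rows: [0, 0, 0, 0, 0, -0.09, 0, 0, 0, 0, 0, 0, -0.09, 0, 0, 0, 0, 0, 0, -0.09, 0, -0.023, -0.077, 0, 0, 0, 0, 0, -0.023, -0.077, 0, 0, 0, 0, 0, -0.023, -0.077, 0, 0, 0, 0, 0, -0.023, -0.077, 0, 0, 0, 0, 0, -0.023, -0.077, 0, 0, 0, 0, 0, -0.023, -0.077, 0, 0, 0, 0, 0, -0.023, -0.077, 0, 0, 0, 0, 0, -0.023, -0.077, 0, 0, 0, 0, 0, -0.023, -0.077, 0, 0, 0, 0, 0]
  grip_force: 10

```text
clock: 1.6
tool_pos: [0.4031, 0.0999, 0.2268]
tool_rot: [-0.064, 0.998, 0.0, 0.0]
contact_force: [1.5, 0.2, 0.7]
gripper_width: 0.0916
grasp_force: 0.0
```

>>> step_arm:
  rows: [-0.023, -0.077, 0, 0, 0, 0, 0, -0.023, -0.077, 0, 0, 0, 0, 0, -0.023, -0.077, 0, 0, 0, 0, 0, -0.023, -0.077, 0, 0, 0, 0, 0, -0.023, -0.077, 0, 0, 0, 0, 0, -0.023, -0.077, 0, 0, 0, 0, 0, 0, 0, 0.06, 0, 0, 0, 0.3, 0, 0, 0.06, 0, 0, 0, 0.3, 0, 0, 0, 0, 0, 0, 0.3, 0, 0, 0, 0, 0, 0, 0.3]

```text
clock: 2.85
tool_pos: [0.55, -0.229, 0.1381]
tool_rot: [-0.064, 0.998, -0.0, 0.001]
contact_force: [0.9, -0.6, 0.6]
gripper_width: 0.0648
grasp_force: 0.0
```

```bash
cat >> h.py <<'E'
from scipy.spatial.transform import Rotation as Ro
def go(x,y,z,yaw=None):
    """needed turn about tool z, then shift in turned tool axes, in row units; yaw = tool y axis, deg"""
    s=robot.get_state();R=Ro.from_quat(s["tool_rot"]);A=R.as_matrix()
    cur=np.degrees(np.arctan2(A[1,1],A[0,1]));dy=0 if yaw is None else (yaw-cur+90)%180-90
    R2=Ro.from_rotvec([0,0,np.radians(dy)])*R
    d=R2.inv().apply(np.array([x,y,z])-s["tool_pos"])/.75
    print("clk",s["clock"],"pos",s["tool_pos"].round(4),"yaw",cur.round(2),"tilt",A[:,2].round(3),"turn",(-dy/90).__round__(4),"shift",d.round(4),"F",s["contact_force"].round(1),"w",round(s["gripper_width"],4),"q",s["joint_pos"].round(2))
E
python3 -c "
from h import *
go(.555,-.235,.006,97.5)"
```

```text
clk 2.85 pos [ 0.55   -0.229   0.1381] yaw 97.3 tilt [ 0.001 -0.001 -1.   ] turn -0.0023 shift [-0.0054 -0.0086  0.1761] F [ 0.9 -0.6  0.6] w 0.0648 q [-0.    0.49  0.44  1.78 -0.26  0.92  2.25]
```

>>> step_arm:
  rows: [-0.006, -0.009, 0.06, 0, 0, 0, 0.3, 0, 0, 0.06, 0, 0, 0, 0.3, 0, 0, 0.03, 0, 0, 0, 0.3, 0, 0, 0.026, 0, 0, 0, 0.3, 0, 0, 0, 0, 0, 0, 0.3]

```text
clock: 3.48
tool_pos: [0.555, -0.2347, 0.0049]
tool_rot: [-0.064, 0.998, 0.0, 0.0]
contact_force: [-0.4, -0.1, -0.2]
gripper_width: 0.0641
grasp_force: 0.0
```

```bash
python3 -c "
from h import *
go(.555,-.235,.006,97.5)
t=robot.grab_frame('top')[:,:,::-1];s=robot.grab_frame('scene')[:,:,::-1]
o=np.hstack([crop(t,370,170,120,120,3),crop(s,210,240,120,120,3)]);cv2.imwrite('pics/c2.png',o)"
```

```text
clk 3.475 pos [ 0.555  -0.2347  0.0049] yaw 97.31 tilt [ 0.  0. -1.] turn -0.0021 shift [ 0.0001 -0.0004 -0.0015] F [-0.4 -0.1 -0.2] w 0.0641 q [ 0.07  0.68  0.35  1.85 -0.36  0.67  2.33]
```

View pics/c2.png

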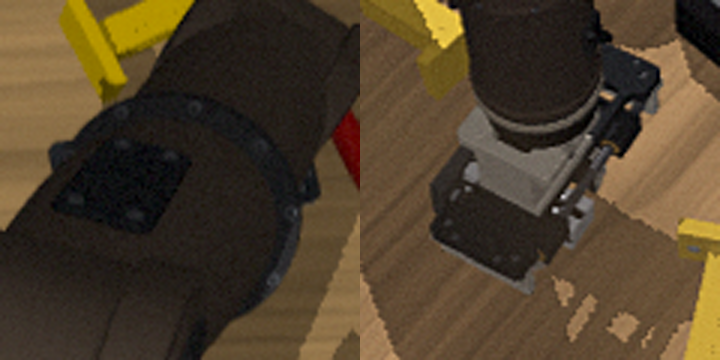

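The gripper covers the post and is clear of the yellow look-alikes. Next I close and lift.

>>> step_arm:
  rows: [0, 0, 0, 0, 0, 0, 1, 0, 0, 0, 0, 0, 0, 1, 0, 0, 0, 0, 0, 0, 1, 0, 0, 0, 0, 0, 0, 1, 0, 0, 0, 0, 0, 0, 1]
  grip_force: 10

```text
clock: 4.2
tool_pos: [0.5548, -0.2348, 0.0048]
tool_rot: [-0.063, 0.998, 0.0, 0.0]
contact_force: [-0.0, 0.5, 1.7]
gripper_width: 0.03
grasp_force: 10.0
```

>>> step_arm:
  rows: [0, 0, -0.02, 0, 0, 0, 1, 0, 0, -0.025, 0, 0, 0, 1, 0, 0, -0.025, 0, 0, 0, 1, 0, 0, -0.025, 0, 0, 0, 1, 0, 0, -0.025, 0, 0, 0, 1, 0, 0, -0.025, 0, 0, 0, 1, 0, 0, -0.025, 0, 0, 0, 1, 0, 0, 0, 0, 0, 0, 1, 0, 0, 0, 0, 0, 0, 1]

```text
clock: 5.32
tool_pos: [0.5543, -0.2346, 0.1318]
tool_rot: [-0.064, 0.998, 0.0, -0.0]
contact_force: [0.2, 0.3, -4.1]
gripper_width: 0.03
grasp_force: 10.0
```

```bash
python3 -c "
from h import *
go(.555,-.235,.006,97.5)
t=robot.grab_frame('top')[:,:,::-1];s=robot.grab_frame('scene')[:,:,::-1]
o=np.hstack([crop(t,370,170,120,120,3),crop(s,210,210,130,120,3)]);cv2.imwrite('pics/c3.png',o)"
```

```text
clk 5.325 pos [ 0.5543 -0.2346  0.1318] yaw 97.3 tilt [-0.001  0.    -1.   ] turn -0.0022 shift [-0.0009 -0.0008  0.1677] F [ 0.2  0.3 -4.1] w 0.03 q [ 0.01  0.51  0.44  1.77 -0.27  0.92  2.26]
```

View pics/c3.png

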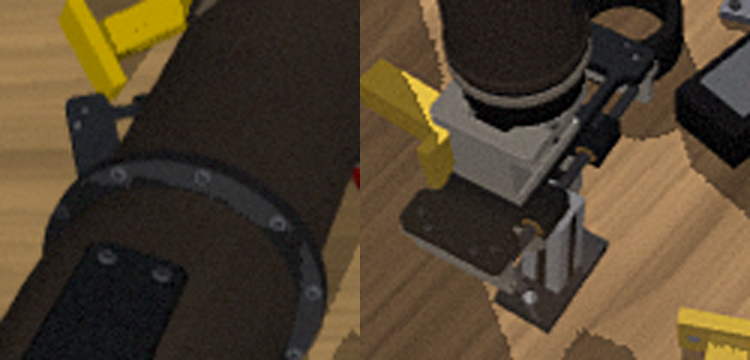

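The post swung and now hangs foot-down in the grip. I'll lower it until it touches.

>>> step_arm:
  rows: [0, 0, 0.03, 0, 0, 0, 1, 0, 0, 0.02, 0, 0, 0, 1, 0, 0, 0.012, 0, 0, 0, 1, 0, 0, 0, 0, 0, 0, 1]

```text
clock: 5.92
tool_pos: [0.5542, -0.2347, 0.085]
tool_rot: [-0.064, 0.998, 0.0, -0.001]
contact_force: [0.7, -0.7, -3.9]
gripper_width: 0.0295
grasp_force: 10.0
```

>>> step_arm:
  rows: [0, 0, 0.005, 0, 0, 0, 1, 0, 0, 0.005, 0, 0, 0, 1, 0, 0, 0, 0, 0, 0, 1]

```text
clock: 6.3
tool_pos: [0.5552, -0.2351, 0.0789]
tool_rot: [-0.064, 0.998, -0.0, 0.001]
contact_force: [-0.7, 1.5, 1.2]
gripper_width: 0.0302
grasp_force: 10.0
```

>>> step_arm:
  rows: [0, 0, 0.003, 0, 0, 0, 1, 0, 0, 0, 0, 0, 0, 1]

```text
clock: 6.55
tool_pos: [0.5555, -0.2351, 0.0773]
tool_rot: [-0.064, 0.998, -0.0, 0.001]
contact_force: [-3.1, 1.7, 9.6]
gripper_width: 0.0301
grasp_force: 10.0
```

>>> step_arm:
  rows: [0, 0, 0, 0, 0, 0, 0.5, 0, 0, 0, 0, 0, 0, 0.3, 0, 0, 0, 0, 0, 0, 0.1, 0, 0, 0, 0, 0, 0, 0, 0, 0, -0.04, 0, 0, 0, 0, 0, 0, -0.08, 0, 0, 0, 0, 0, 0, -0.08, 0, 0, 0, 0]

```text
clock: 7.42
tool_pos: [0.5543, -0.2348, 0.2274]
tool_rot: [-0.063, 0.998, 0.0, -0.0]
contact_force: [1.3, 0.4, 0.8]
gripper_width: 0.0909
grasp_force: 0.0
```

>>> step_arm:
  rows: [0.08, 0, 0, 0, 0, 0, 0, 0.08, 0, 0, 0, 0, 0, 0, 0.08, 0, 0, 0, 0, 0, 0]

```text
clock: 7.8
tool_pos: [0.3743, -0.2579, 0.226]
tool_rot: [-0.064, 0.998, -0.0, 0.0]
contact_force: [-0.3, -1.3, 0.5]
gripper_width: 0.092
grasp_force: 0.0
```

```bash
python3 -c "
from h import *
go(.555,-.235,.2,97.5)
t=robot.grab_frame('top')[:,:,::-1];s=robot.grab_frame('scene')[:,:,::-1]
cv2.imwrite('pics/t4.png',t)
o=np.hstack([crop(t,390,170,80,100,5),crop(s,230,240,80,100,5)]);cv2.imwrite('pics/c4.png',o)"
```

```text
clk 7.8 pos [ 0.3743 -0.2579  0.226 ] yaw 97.29 tilt [ 0. -0. -1.] turn -0.0023 shift [-0.2428 -0.0011  0.0348] F [-0.3 -1.3  0.5] w 0.092 q [ 0.02  0.15  0.54  2.   -0.09  1.01  2.3 ]
```

View pics/c4.png

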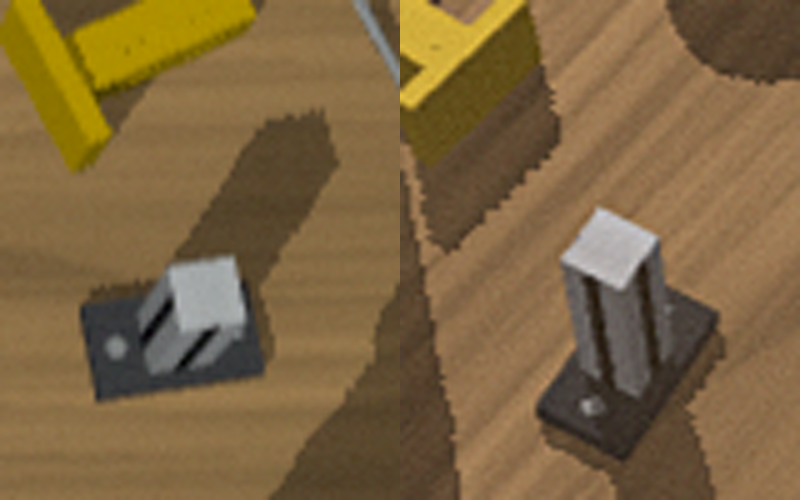

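The post stands free on its foot: top-view crop foot corners (80,308), (97,402), (265,373), post top around (207,295).

```bash
python3 -c "
from h import *
M=lambda x,y:(390+(x+.5)/5-.5,170+(y+.5)/5-.5)
F=[ray('top',M(*p),.012)[:2] for p in[(80,308),(97,402),(265,373)]]
print(np.array(F).round(4),'c',(F[0]+F[2])/2)
e=F[1]-F[2];print('yaw y',np.degrees(np.arctan2(e[1],e[0])));e=F[0]-F[1];print('yaw x',np.degrees(np.arctan2(e[1],e[0])))
T=np.array([ray('top',M(*p),.107)[:2] for p in[(170,268),(234,257),(245,322),(180,333)]]);print('top',T.mean(0))
e=T[0]-T[1];print(np.degrees(np.arctan2(e[1],e[0])))
c=(F[0]+F[2])/4+T.mean(0)/2
go(c[0],c[1],.15,98.5)"
```

```text
[[ 0.5653 -0.1932]
 [ 0.5192 -0.1987]
 [ 0.5307 -0.2791]] c [ 0.54797804 -0.23613584]
yaw y 98.10278740085883
yaw x 6.760360368163151
top [ 0.54872641 -0.23673169]
98.06688974857293
clk 7.9 pos [ 0.3698 -0.2586  0.2258] yaw 96.94 tilt [-0.002  0.002 -1.   ] turn -0.0173 shift [-0.24   -0.0061  0.1007] F [ 1.4 -0.6 -1. ] w 0.0917 q [ 0.02  0.15  0.54  2.01 -0.09  1.01  2.3 ]
```

>>> step_arm:
  rows: [-0.08, -0.002, 0, 0, 0, -0.012, 0, -0.08, -0.002, 0, 0, 0, 0, 0, -0.077, 0, 0, 0, 0, 0, 0, 0, 0, 0, 0, 0, 0, 0]

```text
clock: 8.4
tool_pos: [0.557, -0.2332, 0.2245]
tool_rot: [-0.076, 0.997, 0.0, -0.0]
contact_force: [-1.4, 0.2, 0.6]
gripper_width: 0.0919
grasp_force: 0.0
```

```bash
python3 -c "
from h import *
go(.5484,-.2364,.068,98.1)"
```

```text
clk 8.4 pos [ 0.557  -0.2332  0.2245] yaw 98.69 tilt [-0.  0. -1.] turn 0.0066 shift [ 0.0119 -0.0027  0.2087] F [-1.4  0.2  0.6] w 0.0919 q [-0.03  0.42  0.48  1.66 -0.21  1.11  2.24]
```

>>> step_arm:
  rows: [0.012, -0.003, 0.05, 0, 0, 0.006, 0.2, 0, 0, 0.06, 0, 0, 0, 0.3, 0, 0, 0.06, 0, 0, 0, 0.4, 0, 0, 0.038, 0, 0, 0, 0.4, 0, 0, 0, 0, 0, 0, 0.4]

```text
clock: 9.02
tool_pos: [0.5421, -0.239, 0.0682]
tool_rot: [-0.068, 0.998, 0.001, -0.002]
contact_force: [-0.6, 0.0, -0.5]
gripper_width: 0.0556
grasp_force: 0.0
```

>>> step_arm:
  rows: [0, 0, 0, 0, 0, 0, 1, 0, 0, 0, 0, 0, 0, 1, 0, 0, 0, 0, 0, 0, 1, 0, 0, 0, 0, 0, 0, 1, 0, 0, 0, 0, 0, 0, 1, 0, 0, 0, 0, 0, 0, 1]
  grip_force: 40

```text
clock: 9.78
tool_pos: [0.5445, -0.239, 0.0709]
tool_rot: [-0.069, 0.998, 0.0, 0.001]
contact_force: [-1.6, 3.7, 7.1]
gripper_width: 0.0294
grasp_force: 40.0
```

>>> step_arm:
  rows: [0, 0, -0.04, 0, 0, 0, 1, 0, 0, -0.06, 0, 0, 0, 1, 0, 0, -0.06, 0, 0, 0, 1, 0, 0, 0, 0, 0, 0, 1]

```text
clock: 10.28
tool_pos: [0.5457, -0.2407, 0.1934]
tool_rot: [-0.068, 0.998, -0.001, 0.003]
contact_force: [0.2, -0.9, -4.9]
gripper_width: 0.0296
grasp_force: 40.0
```

```bash
python3 -c "
from h import *
go(.541,.197,.2,109.5)"
```

```text
clk 10.275 pos [ 0.5457 -0.2407  0.1934] yaw 97.81 tilt [ 0.006 -0.002 -1.   ] turn -0.1299 shift [-0.1889  0.5522 -0.0093] F [ 0.2 -0.9 -4.9] w 0.0296 q [-0.02  0.44  0.49  1.72 -0.23  1.03  2.26]
```

>>> step_arm:
  rows: [0, 0, -0.01, 0, 0, -0.065, 1, 0, 0, 0, 0, 0, -0.065, 1, -0.011, 0.031, 0, 0, 0, 0, 1, -0.021, 0.061, 0, 0, 0, 0, 1, -0.021, 0.061, 0, 0, 0, 0, 1, -0.021, 0.061, 0, 0, 0, 0, 1, -0.021, 0.061, 0, 0, 0, 0, 1, -0.021, 0.061, 0, 0, 0, 0, 1, -0.021, 0.061, 0, 0, 0, 0, 1, -0.021, 0.061, 0, 0, 0, 0, 1, -0.021, 0.061, 0, 0, 0, 0, 1, -0.01, 0.033, 0, 0, 0, 0, 1]

```text
clock: 11.78
tool_pos: [0.5376, 0.2013, 0.1957]
tool_rot: [-0.171, 0.985, 0.0, -0.001]
contact_force: [-0.3, -0.4, -4.2]
gripper_width: 0.0298
grasp_force: 40.0
```

>>> step_arm:
  rows: [0, 0, 0, 0, 0, 0, 1, 0, 0, 0, 0, 0, 0, 1]

```text
clock: 12.02
tool_pos: [0.5387, 0.1969, 0.1964]
tool_rot: [-0.169, 0.986, -0.001, -0.001]
contact_force: [-0.2, -0.8, -4.2]
gripper_width: 0.0302
grasp_force: 40.0
```

```bash
python3 -c "
from h import *
go(.541,.197,.2,109.5)"
```

```text
clk 12.025 pos [0.5387 0.1969 0.1964] yaw 109.49 tilt [-0.002 -0.002 -1.   ] turn -0.0001 shift [-0.003  -0.0009 -0.0048] F [-0.2 -0.8 -4.2] w 0.0302 q [-0.68  0.39  0.33  1.76 -0.14  1.02  1.61]
```

>>> step_arm:
  rows: [0, 0, 0.035, 0, 0, 0, 1, 0, 0, 0.036, 0, 0, 0, 1, 0, 0, 0, 0, 0, 0, 1]

```text
clock: 12.4
tool_pos: [0.5377, 0.1959, 0.1423]
tool_rot: [-0.169, 0.986, -0.001, -0.002]
contact_force: [-0.3, 0.3, -3.1]
gripper_width: 0.0297
grasp_force: 40.0
```

```bash
python3 -c "
from h import *
go(.541,.197,.2,109.5)
t=robot.grab_frame('top')[:,:,::-1];s=robot.grab_frame('scene')[:,:,::-1]
o=np.hstack([crop(t,195,190,100,120,4),crop(s,330,130,100,120,4)]);cv2.imwrite('pics/c5.png',o)"
```

```text
clk 12.4 pos [0.5377 0.1959 0.1423] yaw 109.41 tilt [-0.004 -0.003 -1.   ] turn -0.001 shift [-0.0042 -0.0002 -0.0769] F [-0.3  0.3 -3.1] w 0.0297 q [-0.67  0.44  0.31  1.82 -0.17  0.91  1.63]
```

View pics/c5.png

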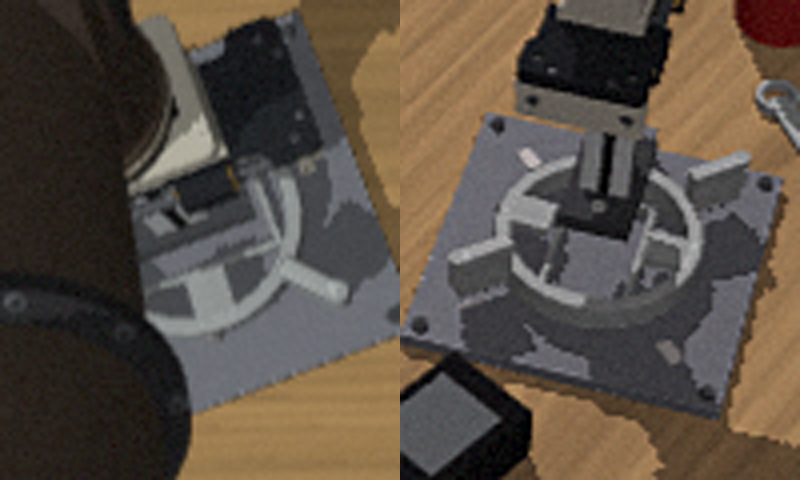

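The scene view shows the foot's −y end above the seat, around crop (555–635, 185–240). The arm mostly hides it in the top view, so I'll zoom in for the corners.

```bash
python3 -c "
from h import *
f=[np.mean([robot.grab_frame(n)[:,:,::-1].astype(float) for _ in range(4)],0) for n in('scene','top')]
g=[np.clip(255*(i/255)**.6,0,255).astype(np.uint8) for i in f]
o=np.hstack([crop(g[0],360,160,40,50,10),crop(g[1],228,220,40,50,10)]);cv2.imwrite('pics/c6.png',o)"
```

```text
(no output)
```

View pics/c6.png

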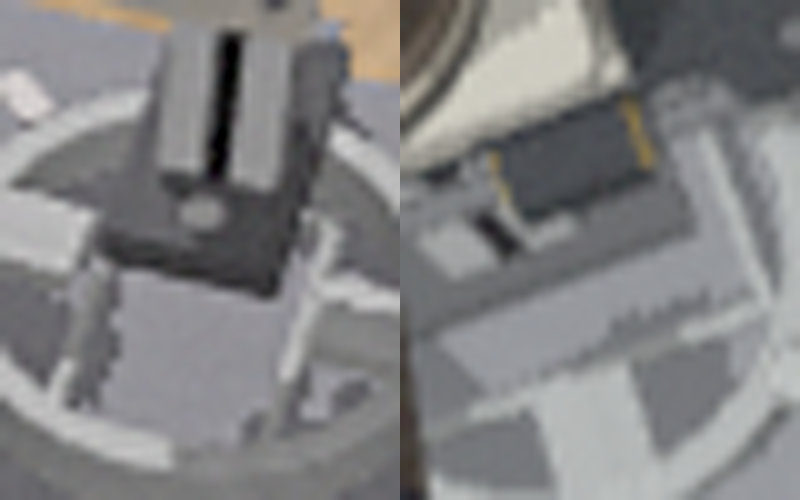

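```bash
python3 -c "
from h import *
for n in('scene','top'):
    p=robot.camera_params(n);print(n,-(np.array(p['R']).T@p['t']))
S=lambda x,y:(360+(x+.5)/10-.5,160+(y+.5)/10-.5)
T=lambda x,y:(228+(x-400+.5)/10-.5,220+(y+.5)/10-.5)
a=np.radians(19.5);X=np.array([np.cos(a),np.sin(a)]);Y=np.array([-X[1],X[0]]);c=np.array([.541,.197])
loc=lambda w:((w[:2]-c)@X*1e3,(w[:2]-c)@Y*1e3)
for q,z in(((100,232),.084),((283,270),.084),((103,255),.072),((275,298),.072)):print('S',q,np.round(loc(ray('scene',S(*q),z)),1))
for q in((690,235),(410,325)):
  for z in(.084,.072):print('T',q,z,np.round(loc(ray('top',T(*q),z)),1))
# seat rim top corners (z=.017): scene inner near ones, top
for q in((325,230),(290,400),(65,395)):print('rimS',np.round(loc(ray('scene',S(*q),.017)),1))
for q in((770,305),(705,135)):print('rimT',np.round(loc(ray('top',T(*q),.017)),1))
"
```

```text
scene [ 0.988889   -0.62883117  1.06737366]
top [ 0.28995722 -0.02020212  1.28195394]
S (100, 232) [-17.2 -38.1]
S (283, 270) [ 29.3 -36.9]
S (103, 255) [-16.5 -34.6]
S (275, 298) [ 28.1 -35.7]
T (690, 235) 0.084 [-21.2 -37. ]
T (690, 235) 0.072 [-18.3 -36.2]
T (410, 325) 0.084 [-17.5  29.4]
T (410, 325) 0.072 [-14.6  30.9]
rimS [28.7 41.1]
rimS [ 33.5 -19.7]
rimS [-22.7 -35.4]
rimT [-28.1 -44.5]
rimT [ 16.7 -44. ]
```

The foot sits about +5 mm in x and +3 mm in y off the seat, in mount axes. I'll correct this, lower to just above the ring and check again.

>>> step_arm:
  rows: [0.007, -0.004, 0, 0, 0, 0, 1, 0, 0, 0.022, 0, 0, 0, 1, 0, 0, 0.022, 0, 0, 0, 1, 0, 0, 0, 0, 0, 0, 1, 0, 0, 0, 0, 0, 0, 1]

```text
clock: 13.52
tool_pos: [0.5353, 0.1935, 0.111]
tool_rot: [-0.17, 0.986, -0.0, -0.0]
contact_force: [-0.6, -0.4, -3.9]
gripper_width: 0.0298
grasp_force: 40.0
```

```bash
python3 -c "
from h import *
go(.541,.197,.08,109.5)
f=[np.mean([robot.grab_frame(n)[:,:,::-1].astype(float) for _ in range(4)],0) for n in('scene','top')]
g=[np.clip(255*(i/255)**.6,0,255).astype(np.uint8) for i in f]
o=np.hstack([crop(g[0],360,165,40,50,10),crop(g[1],228,215,40,50,10)]);cv2.imwrite('pics/c7.png',o)"
```

```text
clk 13.525 pos [0.5353 0.1935 0.111 ] yaw 109.53 tilt [-0. -0. -1.] turn 0.0003 shift [-0.0087  0.0019  0.0413] F [-0.6 -0.4 -3.9] w 0.0298 q [-0.65  0.48  0.3   1.86 -0.18  0.83  1.65]
```

View pics/c7.png

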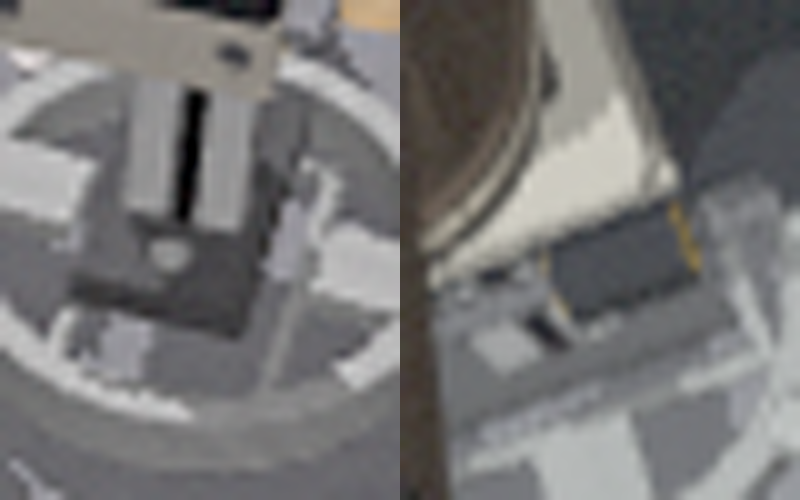

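Foot −y end is now at scene crop (68,275)–(255,310) top edge and (72,290)–(245,338) bottom edge; in top its near-right corner is about (735,330).

```bash
python3 -c "
from h import *
S=lambda x,y:(360+(x+.5)/10-.5,165+(y+.5)/10-.5)
T=lambda x,y:(228+(x-400+.5)/10-.5,215+(y+.5)/10-.5)
a=np.radians(19.5);X=np.array([np.cos(a),np.sin(a)]);Y=np.array([-X[1],X[0]]);c=np.array([.541,.197])
loc=lambda w:np.round(((w[:2]-c)@X*1e3,(w[:2]-c)@Y*1e3),1)
for q,z in(((68,275),.053),((255,312),.053),((72,292),.041),((245,338),.041)):print('S',q,loc(ray('scene',S(*q),z)))
for q in((735,330),(445,420)):
  for z in(.053,.041):print('T',q,z,loc(ray('top',T(*q),z)))
for q in((770,355),(450,463)):print('rimT',loc(ray('top',T(*q),.017)))
for q in((330,175),(268,385)):print('rimS',loc(ray('scene',S(*q),.017)))
P=robot.get_state()['tool_pos'];print('tcp',loc(P))
"
```

```text
S (68, 275) [-22.1 -43.2]
S (255, 312) [ 26.  -41.2]
S (72, 292) [-21.7 -38. ]
S (245, 338) [ 24.2 -40. ]
T (735, 330) 0.053 [-27.6 -41. ]
T (735, 330) 0.041 [-24.8 -40.3]
T (445, 420) 0.053 [-23.   29.1]
T (445, 420) 0.041 [-20.2  30.6]
rimT [-28.1 -44.5]
rimT [-24.9  35.8]
rimS [29.6 43.2]
rimS [ 30.8 -33. ]
tcp [-6.4 -1.3]
```

Centred to within about 1 mm. I'll lower it in steps and watch the force.

>>> step_arm:
  rows: [0, 0, 0.015, 0, 0, 0, 1, 0, 0, 0.01, 0, 0, 0, 1, 0, 0, 0, 0, 0, 0, 1]

```text
clock: 14.3
tool_pos: [0.5345, 0.1932, 0.0914]
tool_rot: [-0.17, 0.986, -0.0, -0.001]
contact_force: [-0.5, -0.4, -4.0]
gripper_width: 0.0298
grasp_force: 40.0
```

>>> step_arm:
  rows: [0, 0, 0.006, 0, 0, 0, 1, 0, 0, 0.004, 0, 0, 0, 1, 0, 0, 0, 0, 0, 0, 1]

```text
clock: 14.68
tool_pos: [0.5352, 0.1935, 0.0848]
tool_rot: [-0.17, 0.986, -0.0, -0.0]
contact_force: [-0.6, 0.1, -4.1]
gripper_width: 0.0301
grasp_force: 40.0
```

>>> step_arm:
  rows: [0, 0, 0.004, 0, 0, 0, 1, 0, 0, 0, 0, 0, 0, 1]

```text
clock: 14.92
tool_pos: [0.5351, 0.1935, 0.0818]
tool_rot: [-0.17, 0.986, -0.0, -0.0]
contact_force: [-0.7, -0.3, -4.4]
gripper_width: 0.0296
grasp_force: 40.0
```

>>> step_arm:
  rows: [0, 0, 0.003, 0, 0, 0, 1, 0, 0, 0, 0, 0, 0, 1]

```text
clock: 15.18
tool_pos: [0.5355, 0.1938, 0.0809]
tool_rot: [-0.17, 0.986, 0.0, 0.0]
contact_force: [-5.2, -0.8, 9.0]
gripper_width: 0.0299
grasp_force: 40.0
```

The foot is home: it touched at the expected height. Now I release, rise and go over to wing_b.

>>> step_arm:
  rows: [0, 0, -0.001, 0, 0, 0, 0.5, 0, 0, 0, 0, 0, 0, 0.3, 0, 0, 0, 0, 0, 0, 0.3, 0, 0, -0.04, 0, 0, 0, 0.3, 0, 0, -0.07, 0, 0, 0, 0.4, 0, 0, -0.06, 0, 0, 0, 0.5, 0, 0, 0, 0, 0, 0, 0.6]

```text
clock: 16.05
tool_pos: [0.5375, 0.1942, 0.2116]
tool_rot: [-0.169, 0.986, 0.001, 0.003]
contact_force: [0.2, 0.1, -0.8]
gripper_width: 0.0404
grasp_force: 0.0
```

>>> step_arm:
  rows: [0, 0, 0, 0, 0, -0.1, 0.6, 0, 0, 0, 0, 0, -0.1, 0.6, 0, 0, 0, 0, 0, -0.1, 0.6, 0, 0, 0, 0, 0, -0.1, 0.6, 0, 0, 0, 0, 0, -0.07, 0.6, 0.05, 0, 0, 0, 0, 0, 0.6, 0.05, 0, 0, 0, 0, 0, 0.6, 0, 0, 0, 0, 0, 0, 0.6]

```text
clock: 17.05
tool_pos: [0.4984, 0.1245, 0.2072]
tool_rot: [-0.512, 0.859, -0.0, -0.001]
contact_force: [0.4, 0.6, -0.1]
gripper_width: 0.037
grasp_force: 0.0
```

```bash
python3 -c "
from h import *
go(.4985,.1175,.036,152)
f=[np.mean([robot.grab_frame(n)[:,:,::-1].astype(float) for _ in range(2)],0).astype(np.uint8) for n in('scene','top')]
o=np.hstack([crop(f[0],330,130,100,120,4),crop(f[1],195,190,100,120,4)]);cv2.imwrite('pics/c8.png',o)"
```

```text
clk 17.05 pos [0.4984 0.1245 0.2072] yaw 151.62 tilt [-0.002 -0.001 -1.   ] turn -0.0042 shift [ 0.0077 -0.0047  0.2283] F [ 0.4  0.6 -0.1] w 0.037 q [-0.5   0.27  0.19  1.88 -0.06  1.    2.36]
```

View pics/c8.png

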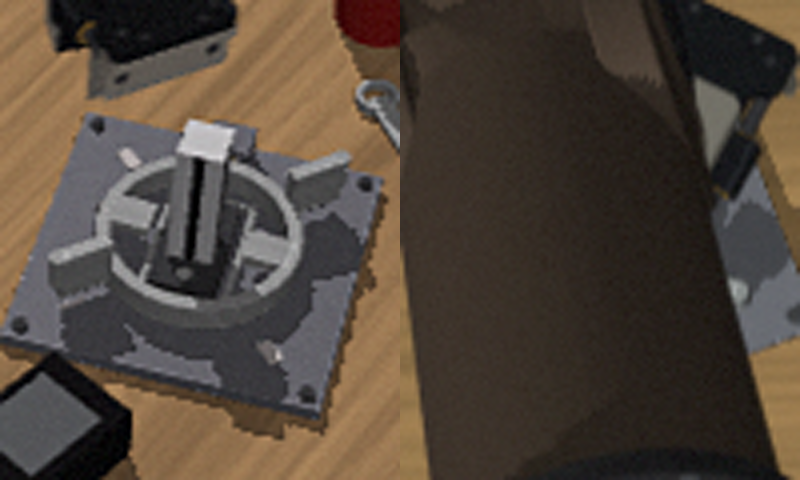

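The foot is seated square with the post upright. Wing_b's top edge in the scene crop runs (52,258) to (112,240).

```bash
python3 -c "
from h import *
S=lambda x,y:(330+(x+.5)/4-.5,130+(y+.5)/4-.5)
c=np.array([.541,.197])
for q in((52,256),(110,241),(290,170),(348,155)):
  w=ray('scene',S(*q),.056);d=w[:2]-c;print(w[:2].round(4),np.linalg.norm(d).round(4),np.degrees(np.arctan2(d[1],d[0])).round(1))
q=[(185,120),(237,128),(228,165),(178,155)]
print('posttop',np.mean([ray('scene',S(*k),.117)[:2] for k in q],0), np.mean([ray('scene',S(*k),.119)[:2] for k in q],0))
"
```

```text
[0.491  0.1064] 0.1035 -118.9
[0.513  0.1386] 0.0647 -115.6
[0.5718 0.2595] 0.0696 63.8
[0.5951 0.2937] 0.1108 60.8
posttop [0.54315398 0.1954061 ] [0.544092   0.19367154]
```

>>> step_arm:
  rows: [0.008, -0.005, 0.06, 0, 0, -0.004, 0.6, 0, 0, 0.07, 0, 0, 0, 0.6, 0, 0, 0.04, 0, 0, 0, 0.6, 0, 0, 0.03, 0, 0, 0, 0.6, 0, 0, 0.026, 0, 0, 0, 0.6, 0, 0, 0, 0, 0, 0, 0.6]

```text
clock: 18.0
tool_pos: [0.4995, 0.1209, 0.037]
tool_rot: [-0.517, 0.856, 0.0, -0.001]
contact_force: [0.2, -0.1, 1.1]
gripper_width: 0.0367
grasp_force: 0.0
```

```bash
python3 -c "
from h import *
go(.4985,.1175,.036,152)"
```

```text
clk 18.0 pos [0.4995 0.1209 0.037 ] yaw 152.26 tilt [-0.003 -0.001 -1.   ] turn 0.0029 shift [ 0.0047 -0.001   0.0014] F [ 0.2 -0.1  1.1] w 0.0367 q [-0.45  0.51  0.14  2.04 -0.12  0.6   2.43]
```

>>> step_arm:
  rows: [0, 0, 0, 0, 0, 0, 0.72, 0, 0, 0, 0, 0, 0, 0.72, -0.001, 0.0153, 0, 0, 0, 0.0833, 0.72, -0.001, 0.0153, 0, 0, 0, 0.0833, 0.72, -0.001, 0.0153, 0, 0, 0, 0.0833, 0.72, -0.001, 0.0153, 0, 0, 0, 0.0833, 0.72, -0.001, 0.0153, 0, 0, 0, 0.0833, 0.72, -0.001, 0.0153, 0, 0, 0, 0.0833, 0.72, 0, 0, 0, 0, 0, 0, 0.72]

```text
clock: 19.12
tool_pos: [0.4574, 0.1733, 0.039]
tool_rot: [-0.151, 0.989, 0.0, 0.001]
contact_force: [-0.4, 0.3, 0.5]
gripper_width: 0.0259
grasp_force: 0.0
```

```bash
cat >> h.py <<'E'
def arc():
    s=robot.get_state();d=s["tool_pos"][:2]-[.541,.197];go(*s["tool_pos"])
    print("R",np.linalg.norm(d).round(4),"ang",(np.degrees(np.arctan2(d[1],d[0]))%360).round(1))
E
python3 -c "
from h import *
arc()"
```

```text
clk 19.125 pos [0.4574 0.1733 0.039 ] yaw 107.36 tilt [ 0.001  0.001 -1.   ] turn 0.0 shift [0. 0. 0.] F [-0.4  0.3  0.5] w 0.0259 q [-0.75  0.49  0.37  2.12 -0.32  0.58  1.72]
R 0.0869 ang 195.8
```

>>> step_arm:
  rows: [-0.001, 0.0153, 0, 0, 0, 0.0833, 0.72, -0.001, 0.0153, 0, 0, 0, 0.0833, 0.72, -0.001, 0.0153, 0, 0, 0, 0.0833, 0.72, -0.0007, 0.0112, 0, 0, 0, 0.061, 0.72, -0.0007, 0.0112, 0, 0, 0, 0.061, 0.72, -0.0007, 0.0112, 0, 0, 0, 0.061, 0.72, 0, 0, 0, 0, 0, 0, 0.72]

```text
clock: 20.0
tool_pos: [0.4593, 0.228, 0.0384]
tool_rot: [0.188, 0.982, -0.002, -0.001]
contact_force: [-2.5, -5.1, 0.9]
gripper_width: 0.0257
grasp_force: 2.8
```

```bash
python3 -c "
from h import *
arc()"
```

```text
clk 20.0 pos [0.4593 0.228  0.0384] yaw 68.28 tilt [-0.002 -0.003 -1.   ] turn 0.0 shift [0. 0. 0.] F [-2.5 -5.1  0.9] w 0.0257 q [-0.98  0.56  0.57  2.07 -0.49  0.65  1.12]
R 0.0874 ang 159.2
```

>>> step_arm:
  rows: [-0.0004, 0.0082, 0, 0, 0, 0.0444, 0.72, -0.0004, 0.0082, 0, 0, 0, 0.0444, 0.72, 0, 0, 0, 0, 0, 0, 0.72]

```text
clock: 20.38
tool_pos: [0.466, 0.2416, 0.0387]
tool_rot: [0.255, 0.967, 0.0, 0.0]
contact_force: [-0.6, 0.4, 1.3]
gripper_width: 0.0257
grasp_force: 0.0
```

```bash
python3 -c "
from h import *
arc()"
```

```text
clk 20.375 pos [0.466  0.2416 0.0387] yaw 60.43 tilt [ 0.001  0.    -1.   ] turn 0.0 shift [0. 0. 0.] F [-0.6  0.4  1.3] w 0.0257 q [-1.01  0.58  0.61  2.05 -0.53  0.67  1.  ]
R 0.0872 ang 149.3
```

The force dropped away, so it probably snapped over. I'll lift clear and look.

>>> step_arm:
  rows: [0, 0, 0, 0, 0, 0, 0.6, 0, 0, 0, 0, 0, 0, 0.6, 0, 0, -0.05, 0, 0, 0, 0.6, 0, 0, -0.08, 0, 0, 0, 0.6, 0, 0, -0.08, 0, 0, 0, 0.6, 0, 0, -0.08, 0, 0, 0, 0.6, 0.08, 0, 0, 0, 0, 0, 0.6, 0.08, 0, 0, 0, 0, 0, 0.6, 0, 0, 0, 0, 0, 0, 0.6]

```text
clock: 21.5
tool_pos: [0.3569, 0.3043, 0.2558]
tool_rot: [0.252, 0.968, 0.0, -0.001]
contact_force: [0.4, -0.6, -0.8]
gripper_width: 0.0366
grasp_force: 0.0
```

```bash
python3 -c "
from h import *
arc()
f=[robot.grab_frame(n)[:,:,::-1] for n in('scene','top')]
o=np.hstack([crop(f[0],330,130,100,120,4),cv2.resize(f[1],(400,300))[:, :].copy() if 0 else np.vstack([cv2.resize(f[1],(400,300)),np.zeros((180,400,3),np.uint8)])]);cv2.imwrite('pics/c9.png',o)"
```

```text
clk 21.5 pos [0.3569 0.3043 0.2558] yaw 60.82 tilt [-0.002  0.001 -1.   ] turn 0.0 shift [0. 0. 0.] F [ 0.4 -0.6 -0.8] w 0.0366 q [-1.52  0.17  0.83  1.94 -0.14  1.09  0.43]
R 0.213 ang 149.8
```

View pics/c9.png

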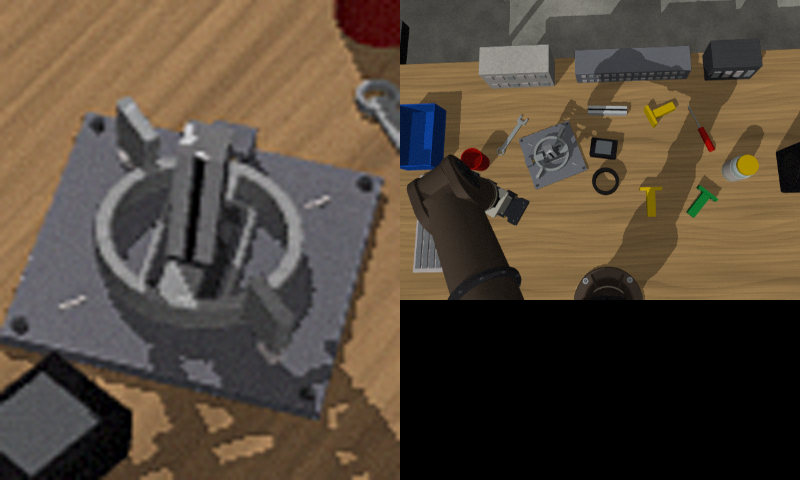

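The lugs lie over the foot's ends and the thin open marks are bare. The wings stand at the broad marks, with the far wing's top at scene crop (120,100)–(155,140). I'll check the angle and hand in.

```bash
python3 -c "
from h import *
S=lambda x,y:(330+(x+.5)/4-.5,130+(y+.5)/4-.5)
a,b=[ray('scene',S(*q),.056)[:2] for q in((122,100),(151,141))]
for w in(a,b):
  d=w-[.541,.197];A=np.degrees(np.arctan2(d[1],d[0]));print(np.linalg.norm(d).round(4),A.round(1),'joint',np.radians(45-(A-180-19.5))%(2*np.pi))
ok=abs((np.degrees(np.arctan2(*(a-[.541,.197])[::-1]))-152.5))<5
print(ok, robot.hand_in() if ok else '')"
```

```text
0.1057 151.9 joint 1.6153504163982793
0.0638 152.1 joint 1.6127989217796008
the job is handed in; nothing more can be done
True None
```

The job is done and handed in at about 21.5 s: the post was stood up and let go, then set into the seat. The collar is locked at about 1.61 rad in the last picture, against the 1.60 rad stop, and the arm is clear; the bystanders looked undisturbed in the last picture.

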